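# Level the vial platform, then hold the focus lever at its fourth click

### The arm

A 7-joint arm with a two-finger parallel gripper is mounted at the origin on the work surface. World frame = base frame: x ahead of the robot, y to its left, z up, the work surface at z = 0. Lengths are in mm, angles in rad, forces in N, time in s.
With the tool pointing down it reaches from about 400 to 750 mm from the base axis. Payload 19.5 kg.
Tool frame: the origin (TCP) lies midway between the tips of the shut fingers; the grasp point (between the pads) lies 19 mm behind it; z points along the fingers, y is the line along which they close (so a half turn about z gives the same grasp; the last joint's range is limited). The gripper opens to 85 mm and grips with 20 to 120 N. Pads are 22 mm wide; open, the fingers measure 114 mm over their backs; the gripper's body (76 mm by 85 mm) begins 54 mm behind the grasp point. The pads swing forward as they close: fully open they stand 13 mm farther back than shut.
Start: joints at [-1.353, 0.707, -0.028, 1.485, 0.022, 0.951, -0.075], TCP at [147.699, 555.68, 231.268] pointing down, gripper open.
Joint ranges: [-2.71, 2.71], [-0.32, 2.16], [-1.57, 1.52], [0, 2.45], [-1.46, 4.6], [0, 2.02], [-2.83, 2.83]. Speed limits (rad/s): [1.89, 1.89, 2.57, 2.57, 3.01, 3.01, 3.01].

### API

Orientations are given as [roll, pitch, yaw] about the fixed x, y, z axes, in that order (R = Rz(yaw) Ry(pitch) Rx(roll)).
In Python, from plant import readout, cams, close_job gives the robot as it stands. The module is installed in compiled form; this text tells all that it offers.
- The arm moves only by the tool drive_tool, never from a script. Its arguments are lists of equal length, an entry for each row: "xyz": the shift along the tool's x, y, z in mm, a list of three; "turn": the turn, a rotation vector about the tool's x, y, z in degrees, a list of three; "gripper": the gripper command: -1 is fully open, 1 is shut, values between are in proportion. A call has 1 to 20 rows; each row is the pose to reach, as a shift and turn from the pose commanded when the call began, along the tool's axes at that moment; what a row does not reach only later rows make up. A row lasts 1/8 s, in which the tool goes at most 62.5 mm and 10.7 degrees, less where a joint would pass 70% of its speed; a pose out of reach is approached as far as the arm can. A call with a gripper value outside its range is refused whole. The fingers move at their own pace and stop on an object; "grip_force" is the grip in N (left out, the last holds). Time passes only in rows, so rows that repeat a pose let the fingers close. It gives the time, the measured TCP pose, the force, the opening and the grip force at its end, in the units of the state.
- readout.state(): the state, without advancing time (a new reading comes with each control period).
- cams.capture(name): name is "side" or "top"; returns (picture, depth): 420x560x3 uint8, red, green, blue; 420x560 float32, mm along the optical axis (not along the pixel's ray), 0 where there is no reading.
- cams.calibration(name): a dict with "camera_matrix" (3x3 intrinsics, pixels), "cam_to_world" (4x4, takes a point from camera to world coordinates). Camera axes: x right, y up, looking along -z (the intrinsics and any distortion apply to the point x, -y, -z); pixel columns grow to the right and rows downward; lengths in mm; the calibration is good to about 2 mm. A picture is of the moment at which its call begins. calibration takes no time and is no camera call.
- close_job(): hands the job in; it is judged then, once.
The state is a dict: "time": time; "joints": joint angles; "qvel": joint speeds; "joint_efforts": joint torques, N m; "position": TCP position; "tool_rot": TCP orientation; "wrist_force": force on the tool from outside, world axes, zero at the start; "wrist_torque": the same for the moment, N m; "opening": finger opening in mm; "gripper_force": force on a finger pad.
Only numpy, scipy, OpenCV 4.12 (cv2) and the standard library are available. Lean on these libraries where they do the work, as an engineer would, in place of code of your own. Each camera call takes 0.05 s, during which the arm holds its last target. There are 200 camera calls.

### The job

On the vial inspection stand, turn the red tilt knob until the hinged metal platform sits level, flush with the orange reference block. Then push the blue post of the spring-return focus lever away from its rest stop by four clicks, counting them as its plunger jumps over the brass pins, so that it sits in the gap between the fourth and the fifth pin, never past the fifth. The program finishes while holding the lever there with the fingers (it flies back if let go), with the platform still level and the glassware and other things around left undisturbed.

Things in the scene. Friction and masses are not known exactly. Their poses are not given: they have to be found in the camera images.
- stand: white base plate, fixed, 15 mm thick, origin on its underside; spans x -110 to +130, y -190 to +220 mm in its frame; at yaw 0 +x points away from the robot, +y left. Knob at left, platform between, lever at right (vertical axis at x +30, y -100 mm). A lens column (radius 12, 215 mm tall) stands at x +112, y +60
- lens_bottom (a point): centre of the underside of the black lens head that hangs over the platform: radius 22 mm, 70 mm tall above this point; it starts 155 mm above the bench and goes down 15 mm per rad of lever
- platform_top (a point): centre of the top of the hinged aluminium platform, 120 (x) x 124 (y) x 8 mm, red stripe along its free edge, clear vial fixed on it; z axis is its normal, x axis along the hinge. The hinge lies at the stand's y = 0, 68 mm away, 56 mm above the bench; the free edge is on the +y side. Level: z axis vertical, this point 60 mm above the bench
- platform_free_edge (a point): middle of the free (red striped) edge of the platform's top, 130 mm from the hinge; 60 mm above the bench when level; starts 7 to 19 mm too high
- level_block_top (a point): centre of the top of the fixed orange reference block, 35 x 22 mm, beside the free edge at the stand's x +70, y +146 mm; its top is 60 mm above the bench, flush with the platform's free edge when that is level
- tilt_knob (a joint): turn of the tilt knob, rad, positive counterclockwise from above, limits -0.7 and 1.5; starts at 0.75 to 1.2. The platform tilts 0.1 rad per rad of knob; clockwise lowers the free edge. The level value differs each time (-0.25 to 0.25): judge by the platform. It stays where left (friction 0.05 N m)
- tilt_knob_grip (a point): point in the knob's red grip bar, on the vertical knob axis, 86 mm above the bench; the bar is 38 mm long along this point's x axis, 12 mm thick along its y axis, and stands from 64 to 96 mm above the bench on a black disc of radius 20 mm; x axis equals the stand's x at knob value 0
- focus_lever (a joint): lever turn, rad: 0 at the rest stop (start), growing counterclockwise from above, up to 1.75. A spring always pushes it back (8 N at the post): let go, it flies back. At each pin the resistance climbs to 10-12 N, then drops to 5-7 N (a click), felt best with the post pushed or loosely caged, not clamped. Clicks are 0.2 rad (23 mm at the post) apart; the first pin comes 0.16 to 0.4 rad after rest
- lever_post (a point): on the axis of the upright round blue post (20 mm diameter, 52 to 104 mm above the bench) at the end of the lever arm (18 mm wide, 44 to 52 mm above the bench); 87 mm above the bench, 115 mm from the lever's axis; x axis points outward along the arm. At rest the arm points towards the robot (185 degrees in the stand's frame)
- click_ring: fixed steel disc, radius 62 mm, round the lever's axis (its origin), with seven brass pins (6 mm diameter, up to 36 mm above the bench) on a 50 mm circle; x axis points through the first pin, the others follow every 0.2 rad counterclockwise. After four clicks the arm lies between the fourth pin (0.6 rad from the x axis) and the fifth (0.8)
- wash_bottle: bystander: pale wash bottle, radius 35 mm, 170 mm tall, origin under its centre
- tip_rack: bystander: blue pipette tip rack, 85 x 120 x 50 mm, origin under its centre
- beaker: bystander: glass beaker, radius 36 mm, 85 mm tall, origin under its centre
- amber_vial: bystander: amber vial with black cap, radius 12 mm, 45 mm tall, standing on the front of the stand's base plate, origin under its centre
- vial_cap: bystander: loose black vial cap, radius 10 mm, 11 mm high, on the front of the base plate, origin under its centre
- slide_box: bystander: white box of slides, 90 x 70 x 30 mm, origin under its centre
- mouse: bystander: black computer mouse, 100 x 60 x 22 mm, origin under its centre

How it is judged (in metres and radians):
On the way, in this order (a step that is already met when the one before it is completed fails the run):
1. the platform is level (within 0.03 rad) (angle between platform_top's own z axis and vertical below 0.03 rad), for 0.2 s.
2. with the platform level, the fingers hold the lever at the fourth click (angle between platform_top's own z axis and vertical below 0.03 rad and angle between the x axis of lever_post and the x axis of click_ring, either way round between 0.585 and 0.8 rad and contact force between the fingers and focus_lever above 1 N), for 0.3 s.
At the end, for the whole second after the job is handed in: the platform is level within 0.03 rad; the lever arm is over or past the fourth pin and short of the fifth (0.585 to 0.8 rad past the first), still, and held there by the fingers with more than 1 N (all of step 2 and contact force between the fingers and tilt_knob below 0.1 N and velocity of joint focus_lever between -0.1 and 0.1 rad/s); the arm keeps its last pose, push and grip.
It fails at once if the lever went past the fifth pin (angle between the x axis of lever_post and the x axis of click_ring, either way round above 0.85 rad).
It fails at once if a bystander was shoved more than 30 mm or knocked over (distance of any of wash_bottle, tip_rack, beaker, amber_vial, vial_cap, slide_box, mouse from where it was at the start of the episode above 0.03 m or angle between any of wash_bottle, tip_rack, beaker, amber_vial, vial_cap, slide_box, mouse's own z axis and vertical above 0.5 rad).
It also fails if it takes over 69 s, if anything falls off the work surface, if the arm or the gripper's body presses on something with over 40 N, if the wrist force passes 120 N, or if a joint passes its speed limit or range.

## Working session

There is one attempt and no reset: what is moved stays moved. The work goes in short steps, Python scripts to look and compute and a tool call to move; the robot and the scene stay as the last step left them, time stands still between calls to the robot, and variables do not carry over. Pictures are saved under pics/ and viewed, at most 10 in all, crops included, and the job is handed in when it is done.

Besides the shell and the picture viewer there is one more tool, called after "Emit:" as name(argument=value, ...) on one line, values as JSON. drive_tool: Moves the arm, as the interface text tells. Its arguments: {"type":"object","properties":{"xyz":{"type":"array"},"turn":{"type":"array"},"gripper":{"type":"array"},"grip_force":{"type":"number"}},"required":["xyz","turn","gripper"]}

```bash
mkdir -p pics
cat > h.py <<'E'
import numpy as np,cv2
from plant import readout,cams,close_job
def cloud(n,d):
    c=cams.calibration(n);K=np.array(c["camera_matrix"]);T=np.array(c["cam_to_world"])
    v,u=np.mgrid[0:d.shape[0],0:d.shape[1]]
    p=np.stack([(u-K[0,2])/K[0,0]*d,-(v-K[1,2])/K[1,1]*d,-d],-1)
    return p@T[:3,:3].T+T[:3,3]
def plane(n,u,v,z):
    c=cams.calibration(n);K=np.array(c["camera_matrix"]);T=np.array(c["cam_to_world"])
    r=T[:3,:3]@np.array([(u-K[0,2])/K[0,0],-(v-K[1,2])/K[1,1],-1]);o=T[:3,3]
    return o+r*(z-o[2])/r[2]
def grab(n,tag):
    im,d=cams.capture(n);cv2.imwrite(f"pics/{tag}.png",im[:,:,::-1]);np.save(f"pics/{tag}.npy",d);return im,d
E
python3 - <<'E'
from h import *
for n in("top","side"):
    im,d=grab(n,n+"0");c=cams.calibration(n);print(n,c,d.min(),d.max())
s=readout.state();print(s)
E
```

```text
top {'camera_matrix': array([[444.23086911,   0.        , 282.58969053],
       [  0.        , 444.23086911, 214.23362457],
       [  0.        ,   0.        ,   1.        ]]), 'cam_to_world': array([[-2.77536719e-02,  9.98320549e-01, -5.08509114e-02,
         4.09921851e+02],
       [-9.99613879e-01, -2.76489440e-02,  2.76192996e-03,
        -1.98633801e+01],
       [ 1.35131743e-03,  5.09079305e-02,  9.98702436e-01,
         1.41301711e+03],
       [ 0.00000000e+00,  0.00000000e+00,  0.00000000e+00,
         1.00000000e+00]])} 0.0 2242.1794
side {'camera_matrix': array([[396.99070992,   0.        , 287.82415637],
       [  0.        , 396.99070992, 208.47731794],
       [  0.        ,   0.        ,   1.        ]]), 'cam_to_world': array([[ 9.44838109e-01,  2.10908627e-01, -2.50596285e-01,
         2.31544964e+02],
       [-3.27537154e-01,  6.09802234e-01, -7.21706761e-01,
        -7.09108981e+02],
       [ 5.99992289e-04,  7.63975645e-01,  6.45244801e-01,
         7.34248684e+02],
       [ 0.00000000e+00,  0.00000000e+00,  0.00000000e+00,
         1.00000000e+00]])} 0.0 3439.4082
{'time': 0.1, 'joints': array([-1.35270334,  0.70703643, -0.02763642,  1.48494231,  0.02199175,
        0.95087007, -0.07546043]), 'qvel': array([ 0.00088926, -0.00189259,  0.00027813, -0.0007622 ,  0.00112789,
       -0.00167211, -0.00060339]), 'joint_efforts': array([ 1.95249690e-03, -8.84313512e+01,  1.23708945e+00, -2.36460757e+01,
        1.71548239e-02,  4.93001236e-03,  1.44282649e-05]), 'position': array([147.63623937, 555.49101964, 230.87885403]), 'tool_rot': array([-3.14063827e+00,  8.01975883e-06,  2.88184830e+00]), 'wrist_force': array([-0.40816199, -0.13363746, -0.09778273]), 'wrist_torque': array([ 0.01758762,  0.00471099, -0.00522541]), 'gripper_force': 0.0, 'opening': 84.97136472932327}
```

View pics/top0.png

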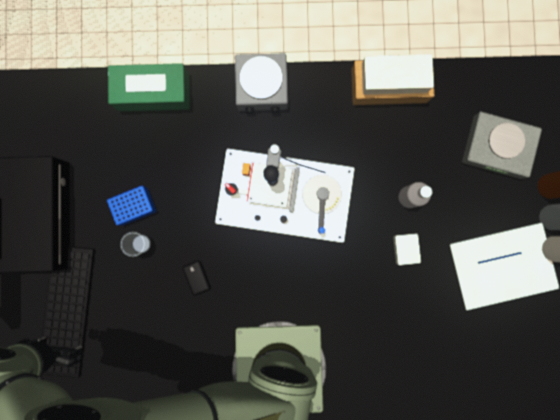

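View pics/side0.png

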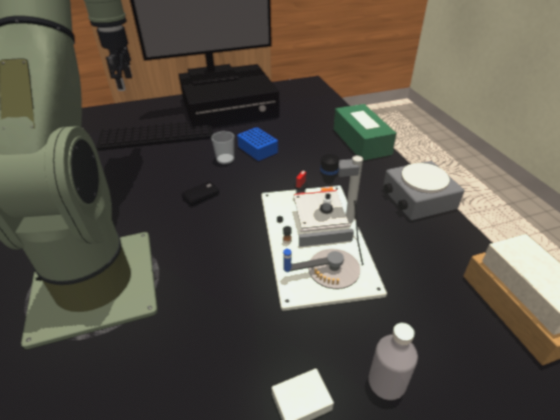

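The top view shows the stand (plate corners about (228,150), (354,163), (344,241), (217,223)), knob at (232,189), platform (270,185) and blue post at (321,230). The side view shows the brass pins near (327,277), the post at (287,260) and the knob at (301,182).

```bash
cat > m.py <<'E'
from h import *
im=cv2.imread("pics/top0.png");d=np.load("pics/top0.npy");P=cloud("top",d)
hsv=cv2.cvtColor(im,cv2.COLOR_BGR2HSV);H,S,V=cv2.split(hsv)
m=((P[...,2]>8)&(P[...,2]<22)&(V>120)).astype(np.uint8);m[:130]=0;m[260:]=0;m[:,:200]=0;m[:,370:]=0
c=max(cv2.findContours(m,0,1)[0],key=cv2.contourArea)
hull=cv2.convexHull(c)[:,0]
w=np.array([plane("top",u,v,15)[:2] for u,v in hull],np.float32)
r=cv2.minAreaRect(w);b=cv2.boxPoints(r);print("rect",r,b)
e=[b[(i+1)%4]-b[i] for i in range(4)];L=max(e,key=np.linalg.norm);L=L*np.sign(L[1])
yaw=np.arctan2(-L[0],L[1]);R=np.array([[np.cos(yaw),-np.sin(yaw)],[np.sin(yaw),np.cos(yaw)]])
o=np.array(r[0])-R@[10,15];print("stand",o,np.degrees(yaw))
np.savez("stand.npz",o=o,R=R,yaw=yaw)
for n,p in dict(knob_guess=(0,0),axis=(30,-100),post=(30-115*np.cos(np.radians(5)),-100-115*np.sin(np.radians(5))),block=(70,146),hinge=(0,0),col=(112,60)).items(): print(n,o+R@p)
for n in("top","side"):
    im=cv2.imread(f"pics/{n}0.png");P=cloud(n,np.load(f"pics/{n}0.npy"));H,S,V=cv2.split(cv2.cvtColor(im,cv2.COLOR_BGR2HSV))
    for nm,mm in dict(red=((H<6)|(H>172))&(S>150)&(V>80),orange=(H>8)&(H<20)&(S>150)&(V>120),blue=(H>105)&(H<130)&(S>120)&(V>70)).items():
        k,lab,st,ce=cv2.connectedComponentsWithStats(mm.astype(np.uint8))
        for i in range(1,k):
            if st[i,4]<8: continue
            q=P[lab==i];q=q[np.isfinite(q).all(1)]
            md=np.median(q,0)
            if 350<md[0]<750 and -200<md[1]<220: print(n,nm,st[i],ce[i].round(1),"med",md.round(1),"zmax",q[:,2].max().round(1),"stand",((md[:2]-o)@R).round(1))
E
python3 m.py
python3 - <<'E'
import cv2
a=cv2.imread('pics/side0.png')[150:310,255:385];b=cv2.imread('pics/top0.png')[140:245,205:365]
a=cv2.resize(a,(488,600),interpolation=2);cv2.imwrite('pics/c1.png',a)
cv2.imwrite('pics/c2.png',cv2.resize(b,(800,525),interpolation=2))
E
```

```text
rect ((541.0828247070312, -31.160186767578125), (408.7013244628906, 239.35968017578125), 79.88692474365234) [[ 387.3802  -211.32114]
 [ 623.021   -253.35065]
 [ 694.78546  149.00076]
 [ 459.14465  191.03027]]
stand [528.60432194 -44.17121866] -10.113078
knob_guess [528.60432194 -44.17121866]
axis [ 540.57906942 -147.88527185]
post [ 426.03668663 -137.63628059]
block [623.15309091  87.26899153]
hinge [528.60432194 -44.17121866]
col [649.39967589  -4.76967576]
top red [228 186   7   7  29] [231.6 189.1] med [556.5 127.5  96.4] zmax 102.2 stand [ -2.7 173.9]
top orange [243 164   7  11  50] [246.2 168.8] med [623.2  84.4  61.2] zmax 66.8 stand [ 70.5 143.2]
top blue [319 227   6   6  29] [321.4 229.7] med [ 427.  -135.8  104.2] zmax 109.4 stand [ -83.9 -108.1]
side red [296 173  10  14  93] [300.2 179. ] med [557.3 123.1  85.7] zmax 97.6 stand [ -1.1 169.7]
side orange [322 188  10   3  21] [326.4 189.1] med [619.2  88.2  60.9] zmax 70.5 stand [ 65.9 146.2]
side blue [324 171  13   3  18] [330.4 172.3] med [579.3 -14.6 195.1] zmax 197.4 stand [44.7 38. ]
side blue [284 249   7   6  32] [286.9 251.8] med [ 426.7 -142.2  104.2] zmax 106.2 stand [ -83.1 -114.4]
side blue [285 260   5  11  49] [287.  264.4] med [ 424.5 -147.5   69.3] zmax 86.2 stand [ -84.3 -120. ]
```

View pics/c1.png

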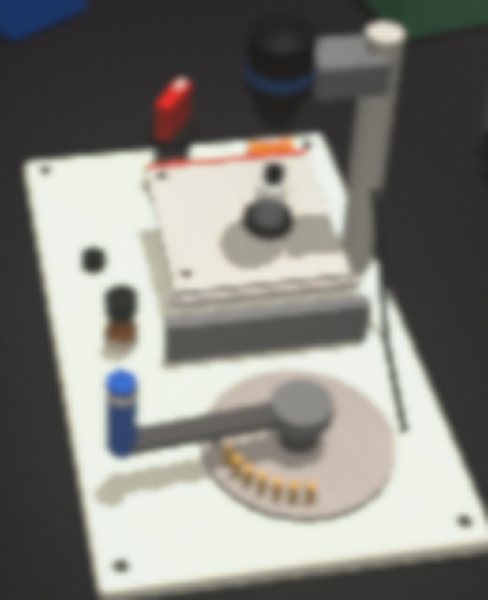

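View pics/c2.png

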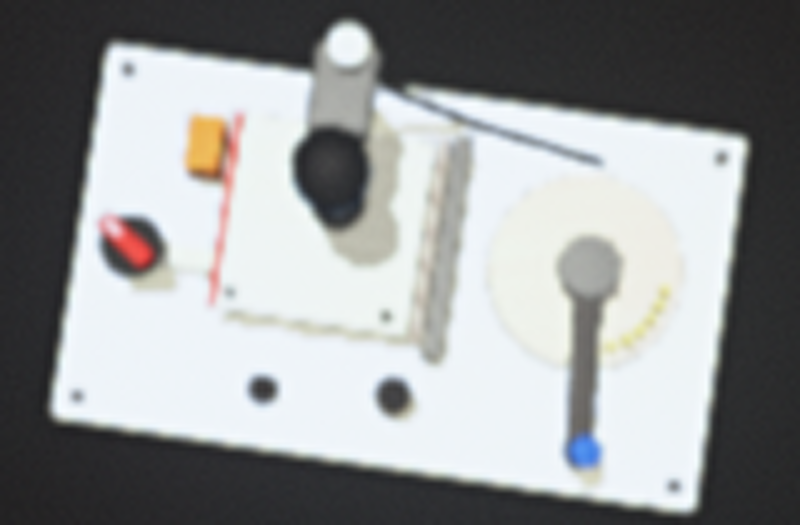

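The crops show the pins as a yellow arc at crop (610–670, 290–350) in the top view. The red bar lies at about 45° and the free edge is slightly high. The amber vial is at (393,397) and the cap at (262,389).

```bash
cat > m2.py <<'E'
from h import *
import sys
t=sys.argv[1] if len(sys.argv)>1 else "0"
s=np.load("stand.npz");o,R=s["o"],s["R"]
out={}
for n in("top","side"):
    try: im=cv2.imread(f"pics/{n}{t}.png");P=cloud(n,np.load(f"pics/{n}{t}.npy"))
    except Exception: continue
    H,S,V=cv2.split(cv2.cvtColor(im,cv2.COLOR_BGR2HSV))
    Q=(P[...,:2]-o)@R
    # platform plane, in stand frame
    for x0 in (-100,):
        mm=(Q[...,0]>-45)&(Q[...,0]<60)&(Q[...,1]>12)&(Q[...,1]<122)&(P[...,2]>45)&(P[...,2]<85)&(V>90)&(S<70)
        A=np.c_[Q[mm],np.ones(mm.sum())];z=P[mm][:,2];g=np.ones(len(z),bool)
        for _ in range(5):
            c=np.linalg.lstsq(A[g],z[g],rcond=None)[0];r=z-A@c;g=abs(r)<2.5*max(r[g].std(),.3)
        print(n,"platform n",g.sum(),"slope x,y",c[:2].round(4),"z(130)",(c[2]+130*c[1]).round(1),"z(0)",c[2].round(1),"res",r[g].std().round(2))
    bm=(abs(Q[...,0]+80)<25)&(Q[...,1]>-60)&(Q[...,1]<150)&(abs(P[...,2]-15)<6)&(V>150)
    A=np.c_[Q[bm],np.ones(bm.sum())];print(" plate slope",np.linalg.lstsq(A,P[bm][:,2],rcond=None)[0].round(4))
    # red bar : rays onto top plane z=96
    rm=((H<8)|(H>170))&(S>110)&(V>70)&(abs(Q[...,0])<35)&(Q[...,1]>145)&(Q[...,1]<210)
    v,u=np.nonzero(rm);pts=np.array([plane(n,a,b,90)[:2] for a,b in zip(u,v)],np.float32)
    if len(pts)>8:
        w,vec=np.linalg.eigh(np.cov(pts.T));a=vec[:,1];print(" bar n",len(pts),"c",pts.mean(0).round(1),"ang",np.degrees(np.arctan2(a[1],a[0])).round(1),"sd",np.sqrt(w).round(1), "rect",cv2.minAreaRect(pts))
    # pins
    ax=o+R@[30,-100]
    rr=np.hypot(*(P[...,:2]-ax).transpose(2,0,1))
    pm=(H>14)&(H<34)&(S>(100 if n=="side" else 60))&(rr<68)&(rr>35)
    k,lab,st,ce=cv2.connectedComponentsWithStats(pm.astype(np.uint8))
    print(" axis",ax.round(1))
    for i in range(1,k):
        if st[i,4]<2: continue
        v,u=np.nonzero(lab==i)
        q=np.array([plane(n,a,b,34 if n=="top" else 30)[:2]-ax for a,b in zip(u,v)])
        an=np.degrees(np.arctan2(q[:,1],q[:,0]))%360
        print(" pin",st[i],"r",np.hypot(*q.T).mean().round(1),"ang",an.mean().round(1),an.min().round(1),an.max().round(1))
E
python3 m2.py 0
```

```text
top platform n 940 slope x,y [-0.0055  0.0949] z(130) 72.6 z(0) 60.3 res 2.8
 plate slope [-4.30000e-03  2.70000e-03  1.48783e+01]
 bar n 44 c [556.4 127.2] ang 47.8 sd [4.7 7.1] rect ((557.044921875, 127.09748840332031), (23.416732788085938, 14.789219856262207), 43.468666076660156)
 axis [ 540.6 -147.9]
 pin [337 198   2   1   2] r 50.3 ang 253.2 252.7 253.6
 pin [330 207   1   2   2] r 49.7 ang 208.7 207.8 209.6
side platform n 859 slope x,y [0.     0.0935] z(130) 72.6 z(0) 60.5 res 1.24
 plate slope [ 8.00000e-04 -6.00000e-04  1.55109e+01]
 bar n 116 c [553.2 114.5] ang 63.2 sd [ 6.4 21.7] rect ((549.0935668945312, 106.43379974365234), (98.11189270019531, 23.14393424987793), 65.70630645751953)
 axis [ 540.6 -147.9]
 pin [315 270   7   7  26] r 48.0 ang 197.1 184.1 210.3
 pin [324 276   2   3   4] r 47.0 ang 219.3 216.9 221.1
 pin [328 278   2   2   4] r 47.0 ang 232.0 230.2 233.7
 pin [333 279   1   2   2] r 47.6 ang 244.6 244.5 244.6
 pin [337 279   2   2   4] r 47.6 ang 256.9 255.2 258.6
```

Emit:
drive_tool(xyz=[[-42,-26,0],[-84,-52,0],[-126,-77,0],[-169,-103,0],[-211,-129,0],[-253,-155,0],[-295,-181,0],[-337,-207,0],[-379,-232,0],[-421,-258,0],[-464,-284,0],[-506,-310,0],[-506,-310,0],[-506,-310,20],[-506,-310,50],[-506,-310,50]], turn=[[0,0,10],[0,0,20],[0,0,30],[0,0,40],[0,0,50],[0,0,60],[0,0,70],[0,0,80],[0,0,90],[0,0,100],[0,0,110],[0,0,119],[0,0,119],[0,0,119],[0,0,119],[0,0,119]], gripper=[0.06,0.06,0.06,0.06,0.06,0.06,0.06,0.06,0.06,0.06,0.06,0.06,0.06,0.06,0.06,0.06], grip_force=30)

```text
time: 2.1
position: [556.0, 126.5, 180.0]
tool_rot: [-3.14, 0.003, 0.806]
wrist_force: [0.4, -0.5, 0.4]
opening: 40.0
gripper_force: 0.0
```

Emit:
drive_tool(xyz=[[0,0,30],[0,0,60],[0,0,80],[0,0,95],[0,0,105],[0,0,111],[0,0,111],[0,0,111],[0,0,111],[0,0,111],[0,0,111]], turn=[[0,0,0],[0,0,0],[0,0,0],[0,0,0],[0,0,0],[0,0,0],[0,0,0],[0,0,0],[0,0,0],[0,0,0],[0,0,0]], gripper=[0.06,0.06,0.06,0.06,0.06,0.06,0.75,0.75,0.8,0.8,0.8])

```text
time: 3.48
position: [557.5, 125.9, 70.7]
tool_rot: [3.141, -0.001, 0.805]
wrist_force: [2.9, -2.0, 6.3]
opening: 11.7
gripper_force: 30.3
```

```bash
python3 -c "
from h import *
print({k:v for k,v in readout.state().items() if 'q' not in k})"
```

```text
{'time': 3.475, 'joints': array([-0.45651995,  0.96313432,  0.36120591,  1.66199747, -0.52716506,
        0.61383205, -0.56640089]), 'joint_efforts': array([-1.35003794e+00, -9.06672120e+01,  8.58473361e+00, -1.28144842e+01,
       -1.59172579e-01,  7.31316302e-01,  6.37659431e-02]), 'position': array([557.51137133, 125.94675555,  70.73816438]), 'tool_rot': array([ 3.14072505e+00, -6.76799856e-04,  8.04650095e-01]), 'wrist_force': array([ 2.9083842 , -2.03538189,  6.29273664]), 'gripper_force': 30.33262073993683, 'opening': 11.682524096598497}
```

Emit:
drive_tool(xyz=[[0,0,0],[0,0,0],[0,0,0],[0,0,0],[0,0,0],[0,0,0],[0,0,0],[0,0,0],[0,0,0]], turn=[[0,0,8],[0,0,16],[0,0,24],[0,0,32],[0,0,40],[0,0,48],[0,0,54],[0,0,54],[0,0,54]], gripper=[0.8,0.8,0.8,0.8,0.8,0.8,0.8,0.8,0.8])

```text
time: 4.6
position: [555.7, 131.1, 70.7]
tool_rot: [-3.134, 0.004, -0.134]
wrist_force: [-8.9, 25.2, 18.5]
opening: 11.4
gripper_force: 32.0
```

```bash
python3 -c "
from h import *
grab('side','side1');grab('top','top1')"; python3 m2.py 1 | grep plat
```

```text
top platform n 924 slope x,y [0.0075 0.0128] z(130) 61.5 z(0) 59.8 res 2.88
 plate slope [5.20000e-03 3.00000e-04 1.56774e+01]
side platform n 773 slope x,y [0.0013 0.0046] z(130) 60.9 z(0) 60.3 res 1.17
 plate slope [-2.00000e-04 -1.30000e-03  1.54368e+01]
```

Emit:
drive_tool(xyz=[[0,0,0],[0,0,0],[0,0,0],[0,0,0],[0,0,0],[0,0,-20],[0,0,-60],[0,0,-100],[0,0,-130],[0,0,-130]], turn=[[0,0,4],[0,0,4],[0,0,4],[0,0,4],[0,0,4],[0,0,4],[0,0,4],[0,0,4],[0,0,4],[0,0,4]], gripper=[0.8,0.8,0.2,0.2,0.2,0.2,0.2,0.2,0.2,0.2])

```text
time: 5.95
position: [557.7, 125.9, 201.9]
tool_rot: [-3.141, -0.002, -0.208]
wrist_force: [-0.6, -0.2, -1.6]
opening: 34.2
gripper_force: 0.0
```

```bash
python3 -c "
from h import *
grab('side','side2');grab('top','top2');print(readout.state()['joints'],readout.state()['wrist_force'])
s=np.load('stand.npz');o,R=s['o'],s['R'];ax=o+R@[30,-100]
# gold pin brightness along the pin circle in side view 0
im=cv2.imread('pics/side0.png').astype(float);c=cams.calibration('side');K=np.array(c['camera_matrix']);T=np.linalg.inv(np.array(c['cam_to_world']))
out=[]
for a in range(180,264,2):
    p=T@[ax[0]+50*np.cos(np.radians(a)),ax[1]+50*np.sin(np.radians(a)),33,1]
    u=K[0,2]-K[0,0]*p[0]/p[2];v=K[1,2]+K[1,1]*p[1]/p[2]
    q=cv2.getRectSubPix(im.astype(np.float32),(1,3),(float(u),float(v)))[:,0].mean(0)
    out.append((a,int(q[2]-q[0])))
print(out)
"; python3 m2.py 2 | grep -v pin
python3 - <<'E'
import cv2
a=cv2.imread('pics/side0.png')[255:295,305:355]
cv2.imwrite('pics/c3.png',cv2.resize(a,(700,560),interpolation=2))
E
```

```text
[-0.63445713  0.86242535  0.7754748   1.55617167 -0.67908451  1.00946455
 -1.43887648] [-0.68859436  0.26383741 -0.54123294]
[(180, 32), (182, 40), (184, 48), (186, 57), (188, 63), (190, 68), (192, 75), (194, 82), (196, 88), (198, 87), (200, 83), (202, 74), (204, 69), (206, 74), (208, 81), (210, 79), (212, 71), (214, 61), (216, 62), (218, 69), (220, 80), (222, 74), (224, 63), (226, 52), (228, 55), (230, 67), (232, 77), (234, 77), (236, 61), (238, 52), (240, 55), (242, 70), (244, 79), (246, 70), (248, 56), (250, 48), (252, 54), (254, 71), (256, 76), (258, 69), (260, 50), (262, 36)]
top platform n 925 slope x,y [ 0.0032 -0.001 ] z(130) 60.1 z(0) 60.2 res 2.58
 plate slope [7.30000e-03 9.00000e-04 1.59182e+01]
 axis [ 540.6 -147.9]
side platform n 764 slope x,y [ 0.0045 -0.0029] z(130) 59.9 z(0) 60.2 res 1.14
 plate slope [ 6.60000e-03 -7.00000e-04  1.59965e+01]
 bar n 158 c [554.6 117.2] ang 69.9 sd [10.8 15.4] rect ((555.6157836914062, 117.17474365234375), (51.64485549926758, 36.321903228759766), 70.19975280761719)
 axis [ 540.6 -147.9]
```

View pics/c3.png

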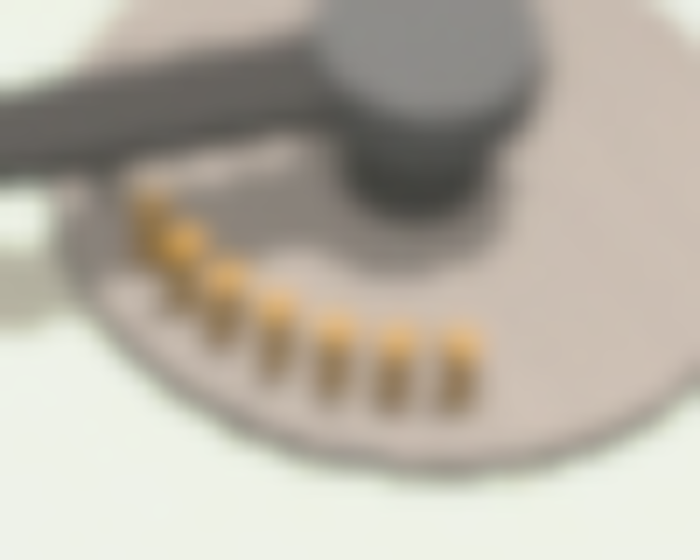

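Emit:
drive_tool(xyz=[[0,0,-40],[-20,20,-58],[-40,60,-58],[-60,110,-58],[-74,160,-58],[-74,210,-58],[-74,250,-58],[-74,285,-58],[-74,285,-10],[-74,285,40],[-74,285,80],[-74,285,110],[-74,285,126],[-74,285,134],[-74,285,134],[-74,285,134]], turn=[[0,0,0],[0,0,0],[0,0,-2],[0,0,-4],[0,0,-7],[0,0,-7],[0,0,-7],[0,0,-7],[0,0,-7],[0,0,-7],[0,0,-7],[0,0,-7],[0,0,-7],[0,0,-7],[0,0,-7],[0,0,-7]], gripper=[-0.41,-0.41,-0.41,-0.41,-0.41,-0.41,-0.41,-0.41,-0.41,-0.41,-0.41,-0.41,-0.41,-0.41,-0.41,-0.41])

```text
time: 8.05
position: [426.1, -137.6, 66.7]
tool_rot: [3.141, -0.0, -0.085]
wrist_force: [0.1, -0.1, 0.2]
opening: 59.8
gripper_force: 0.0
```

```bash
python3 -c "
from h import *
s=readout.state();print(s['joints'].round(2),s['wrist_force'],s['position'],s['tool_rot'])
import numpy as np
ax=np.array([540.6,-147.9]);x0=np.array([426.,-138.]);y=-5
# push table: lever turn deg -> shift in tool axes from rest pose (yaw -5)
X=np.array([np.cos(np.radians(y)),np.sin(np.radians(y))]);Y=np.array([np.sin(np.radians(y)),-np.cos(np.radians(y))])
for t in range(0,56,2):
    a=np.radians(175+t);p=ax+115*np.array([np.cos(a),np.sin(a)]);d=p-(ax+115*np.array([np.cos(np.radians(175)),np.sin(np.radians(175))]))
    print(t,(d@X).round(1),(d@Y).round(1),end=' | ')
"
```

```text
[ 0.07  0.87  0.31  2.1  -0.91  0.3  -0.5 ] [ 0.14247103 -0.14227049  0.18430722] [ 426.08887895 -137.57915147   66.74213746] [ 3.14129854e+00 -4.21618689e-04 -8.51324061e-02]
0 0.0 0.0 | 2 0.1 4.0 | 4 0.3 8.0 | 6 0.6 12.0 | 8 1.1 16.0 | 10 1.7 20.0 | 12 2.5 23.9 | 14 3.4 27.8 | 16 4.5 31.7 | 18 5.6 35.5 | 20 6.9 39.3 | 22 8.4 43.1 | 24 9.9 46.8 | 26 11.6 50.4 | 28 13.5 54.0 | 30 15.4 57.5 | 32 17.5 60.9 | 34 19.7 64.3 | 36 22.0 67.6 | 38 24.4 70.8 | 40 26.9 73.9 | 42 29.5 77.0 | 44 32.3 79.9 | 46 35.1 82.7 | 48 38.0 85.5 | 50 41.1 88.1 | 52 44.2 90.6 | 54 47.4 93.0 |
```

Emit:
drive_tool(xyz=[[0,0,0],[0,0,0],[0,0,0],[0,0,0],[0.1,4,0],[0.3,8,0],[0.6,12,0],[0.6,12,0]], turn=[[0,0,0],[0,0,0],[0,0,0],[0,0,0],[0,0,-2],[0,0,-4],[0,0,-6],[0,0,-6]], gripper=[0.39,0.39,0.39,0.39,0.39,0.39,0.39,0.39])

```text
time: 9.05
position: [425.5, -149.0, 66.3]
tool_rot: [-3.14, 0.0, 0.022]
wrist_force: [1.7, 8.1, 1.1]
opening: 26.1
gripper_force: 3.9
```

Emit:
drive_tool(xyz=[[0.1,3,0],[0.3,6,0],[0.3,6,0]], turn=[[0,0,-1.5],[0,0,-3],[0,0,-3]], gripper=[0.39,0.39,0.39])

```text
time: 9.43
position: [425.7, -154.7, 66.3]
tool_rot: [-3.139, 0.001, 0.074]
wrist_force: [-0.0, 8.9, 2.4]
opening: 26.1
gripper_force: 4.1
```

Emit:
drive_tool(xyz=[[0.1,3,0],[0.3,6,0],[0.3,6,0]], turn=[[0,0,-1.5],[0,0,-3],[0,0,-3]], gripper=[0.39,0.39,0.39])

```text
time: 9.8
position: [426.1, -160.7, 66.2]
tool_rot: [-3.139, 0.001, 0.127]
wrist_force: [-2.7, 6.6, 3.4]
opening: 25.8
gripper_force: 3.7
```

Emit:
drive_tool(xyz=[[0.1,3,0],[0.3,6,0],[0.3,6,0]], turn=[[0,0,-1.5],[0,0,-3],[0,0,-3]], gripper=[0.39,0.39,0.39])

```text
time: 10.18
position: [426.8, -166.7, 66.2]
tool_rot: [-3.139, 0.002, 0.179]
wrist_force: [-4.2, 9.0, 4.5]
opening: 26.2
gripper_force: 4.7
```

Emit:
drive_tool(xyz=[[0.1,3,0],[0.3,6,0],[0.3,6,0]], turn=[[0,0,-1.5],[0,0,-3],[0,0,-3]], gripper=[0.39,0.39,0.39])

```text
time: 10.55
position: [427.9, -172.5, 66.2]
tool_rot: [-3.139, 0.002, 0.231]
wrist_force: [-6.4, 7.4, 4.7]
opening: 25.9
gripper_force: 4.4
```

Emit:
drive_tool(xyz=[[0.1,3,0],[0.3,6,0],[0.3,6,0]], turn=[[0,0,-1.5],[0,0,-3],[0,0,-3]], gripper=[0.39,0.39,0.39])

```text
time: 10.92
position: [429.2, -178.2, 66.1]
tool_rot: [-3.138, 0.002, 0.283]
wrist_force: [-8.3, 6.7, 6.0]
opening: 26.2
gripper_force: 4.8
```

Emit:
drive_tool(xyz=[[0.1,3,0],[0.3,6,0],[0.3,6,0]], turn=[[0,0,-1.5],[0,0,-3],[0,0,-3]], gripper=[0.39,0.39,0.39])

```text
time: 11.3
position: [431.1, -183.8, 66.1]
tool_rot: [-3.138, 0.002, 0.336]
wrist_force: [-9.3, 8.6, 3.7]
opening: 26.2
gripper_force: 5.3
```

Emit:
drive_tool(xyz=[[0.1,3,0],[0.3,6,0],[0.3,6,0]], turn=[[0,0,-1.5],[0,0,-3],[0,0,-3]], gripper=[0.39,0.39,0.39])

```text
time: 11.68
position: [433.5, -189.8, 66.0]
tool_rot: [-3.139, 0.002, 0.388]
wrist_force: [-6.9, 6.6, 0.5]
opening: 26.1
gripper_force: 4.5
```

Emit:
drive_tool(xyz=[[0.1,3,0],[0.3,6,0],[0.3,6,0]], turn=[[0,0,-1.5],[0,0,-3],[0,0,-3]], gripper=[0.39,0.39,0.39])

```text
time: 12.05
position: [435.7, -195.2, 66.0]
tool_rot: [-3.138, 0.002, 0.44]
wrist_force: [-9.2, 6.3, 2.2]
opening: 26.1
gripper_force: 4.7
```

Emit:
drive_tool(xyz=[[0.1,3,0],[0.3,6,0],[0.3,6,0]], turn=[[0,0,-1.5],[0,0,-3],[0,0,-3]], gripper=[0.39,0.39,0.39])

```text
time: 12.42
position: [438.3, -200.3, 65.9]
tool_rot: [-3.137, 0.002, 0.492]
wrist_force: [-11.7, 6.1, 2.5]
opening: 26.3
gripper_force: 5.3
```

Emit:
drive_tool(xyz=[[0.1,3,0],[0.3,6,0],[0.3,6,0]], turn=[[0,0,-1.5],[0,0,-3],[0,0,-3]], gripper=[0.39,0.39,0.39])

```text
time: 12.8
position: [441.6, -205.8, 66.0]
tool_rot: [-3.138, 0.002, 0.545]
wrist_force: [-8.3, 3.5, 0.4]
opening: 25.9
gripper_force: 4.3
```

```bash
python3 -c "
from h import *
im,d=grab('side','side3');cv2.imwrite('pics/c4.png',cv2.resize(im[220:310,265:365,::-1],(660,594),interpolation=2));grab('top','top3')
"; python3 m2.py 3 | grep plat
```

```text
top platform n 919 slope x,y [ 0.0053 -0.0036] z(130) 59.9 z(0) 60.3 res 2.58
 plate slope [ 1.0100e-02 -1.5000e-03  1.6244e+01]
side platform n 16 slope x,y [ 0.1157 -0.0162] z(130) 51.7 z(0) 53.8 res 1.09
 plate slope [ 1.40000e-03 -1.00000e-03  1.54791e+01]
```

View pics/c4.png

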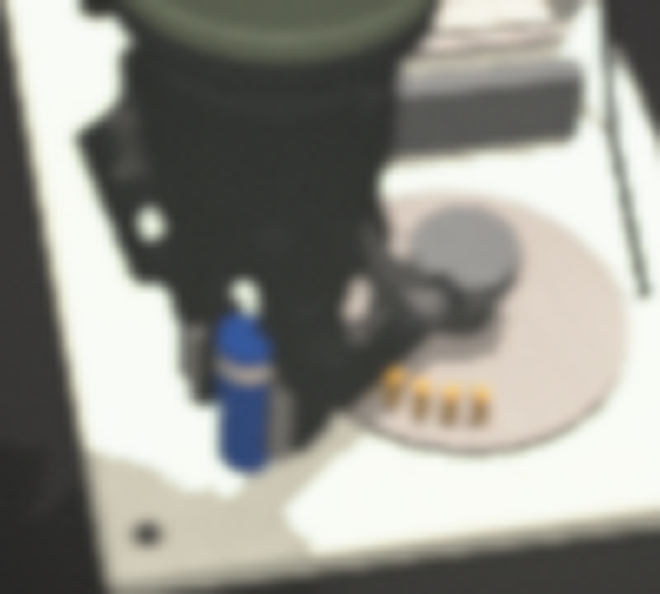

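The picture shows the lever with four pins still ahead at crop (395–483, 400). Three clicks are done, which matches the force drops.

Emit:
drive_tool(xyz=[[0.1,3,0],[0.3,6,0],[0.3,6,0]], turn=[[0,0,-1.5],[0,0,-3],[0,0,-3]], gripper=[0.39,0.39,0.39])

```text
time: 13.28
position: [445.1, -210.9, 65.9]
tool_rot: [-3.138, 0.002, 0.597]
wrist_force: [-9.2, 5.4, -0.3]
opening: 26.0
gripper_force: 4.5
```

Emit:
drive_tool(xyz=[[0.1,3,0],[0.3,6,0],[0.3,6,0]], turn=[[0,0,-1.5],[0,0,-3],[0,0,-3]], gripper=[0.39,0.39,0.39])

```text
time: 13.65
position: [448.4, -215.7, 65.9]
tool_rot: [-3.138, 0.002, 0.649]
wrist_force: [-10.1, 3.6, 1.6]
opening: 26.5
gripper_force: 4.8
```

Emit:
drive_tool(xyz=[[0.1,3,0],[0.3,6,0],[0.3,6,0]], turn=[[0,0,-1.5],[0,0,-3],[0,0,-3]], gripper=[0.39,0.39,0.39])

```text
time: 14.02
position: [452.0, -220.4, 65.9]
tool_rot: [-3.137, 0.002, 0.701]
wrist_force: [-12.2, 3.6, 1.2]
opening: 25.9
gripper_force: 5.1
```

Emit:
drive_tool(xyz=[[0.1,3,0],[0.1,3,0]], turn=[[0,0,-1.5],[0,0,-1.5]], gripper=[0.39,0.39])

```text
time: 14.28
position: [454.0, -222.6, 65.9]
tool_rot: [-3.137, 0.002, 0.728]
wrist_force: [-9.7, 4.0, 0.5]
opening: 26.2
gripper_force: 4.9
```

Emit:
drive_tool(xyz=[[0.1,3,0],[0.1,3,0],[0.1,3,0]], turn=[[0,0,-1.5],[0,0,-1.5],[0,0,-1.5]], gripper=[0.39,0.39,0.39])

```text
time: 14.65
position: [456.3, -224.9, 65.9]
tool_rot: [-3.138, 0.002, 0.753]
wrist_force: [-9.9, 1.8, 0.6]
opening: 26.6
gripper_force: 4.3
```

Emit:
drive_tool(xyz=[[0.1,3,0],[0.1,3,0],[0.1,3,0]], turn=[[0,0,-1.5],[0,0,-1.5],[0,0,-1.5]], gripper=[0.39,0.39,0.39])

```text
time: 15.02
position: [458.5, -226.7, 65.9]
tool_rot: [-3.137, 0.001, 0.78]
wrist_force: [-11.1, 3.9, 2.0]
opening: 26.4
gripper_force: 5.4
```

Emit:
drive_tool(xyz=[[0.1,3,0],[0.1,3,0],[0.1,3,0]], turn=[[0,0,-1.5],[0,0,-1.5],[0,0,-1.5]], gripper=[0.39,0.39,0.39])

```text
time: 15.4
position: [461.0, -229.3, 66.0]
tool_rot: [-3.139, 0.001, 0.806]
wrist_force: [-8.2, 1.8, -0.4]
opening: 26.3
gripper_force: 3.3
```

```bash
python3 -c "
from h import *
im,d=grab('side','side4');cv2.imwrite('pics/c5.png',cv2.resize(im[220:310,265:365,::-1],(660,594),interpolation=2));im,d=grab('top','top4')
H,S,V=cv2.split(cv2.cvtColor(im,cv2.COLOR_RGB2HSV));m=(H>105)&(H<130)&(S>100)&(V>60);m[:,:280]=0;m[:, 380:]=0
v,u=np.nonzero(m);print(len(u));p=plane('top',u.mean(),v.mean(),104) if len(u) else None;print(p)
s=readout.state();t=s['position'];ax=np.array([540.6,-147.9]);q=t[:2]-ax;print(t,np.hypot(*q),np.degrees(np.arctan2(q[1],q[0]))%360,s['wrist_force'])
"; python3 m2.py 4 | grep plat
```

```text
0
None
[ 461.00043158 -229.2954192    65.99187096] 113.8477297075554 225.6390907217859 [-7.80443139  0.43338765 -0.59303297]
top platform n 925 slope x,y [ 0.0018 -0.0006] z(130) 60.4 z(0) 60.5 res 2.69
 plate slope [-6.00000e-03  9.00000e-04  1.46181e+01]
side platform n 5 slope x,y [ 1.7977 -0.1445] z(130) 105.2 z(0) 124.0 res 0.76
 plate slope [ 3.30000e-03 -1.90000e-03  1.57571e+01]
```

View pics/c5.png

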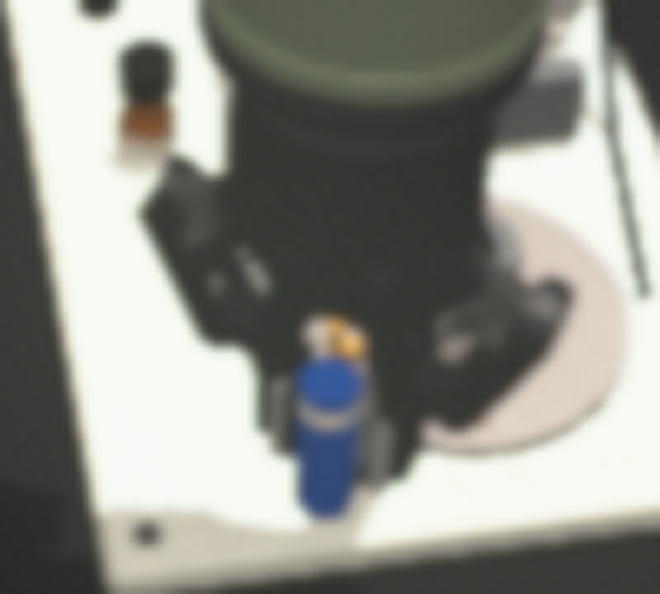

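The picture shows the blue post (top at crop (331,380)) caged between the pads. I'll check the lever angle from the post's top.

```bash
python3 -c "
from h import *
ax=np.array([540.6,-147.9])
for t in (0,4):
  im=cv2.imread(f'pics/side{t}.png');H,S,V=cv2.split(cv2.cvtColor(im,cv2.COLOR_BGR2HSV));m=(H>105)&(H<130)&(S>110)&(V>60);m[:235]=0;m[320:]=0;m[:,:270]=0;m[:,340:]=0
  v,u=np.nonzero(m);P=cloud('side',np.load(f'pics/side{t}.npy'))[m];
  top=P[:,2]>98
  p=plane('side',u[top].mean(),v[top].mean(),104);q=p[:2]-ax
  print(t,len(u),top.sum(),p.round(1),'r',np.hypot(*q).round(1),'ang',(np.degrees(np.arctan2(q[1],q[0]))%360).round(1))
print(plane('side',315.15,277.6,104))
# pin visible just behind post top, gold
im=cv2.imread('pics/side4.png');H,S,V=cv2.split(cv2.cvtColor(im,cv2.COLOR_BGR2HSV));m=(H>10)&(H<30)&(S>100)&(V>90);m[:262]=0;m[290:]=0;m[:,:300]=0;m[:,345:]=0
v,u=np.nonzero(m)
for a,b in zip(u,v):
  q=plane('side',a,b,33)[:2]-ax;print(a,b,np.hypot(*q).round(),(np.degrees(np.arctan2(q[1],q[0]))%360).round(1))
"
```

```text
0 91 35 [ 426.6 -141.4  104. ] r 114.1 ang 176.7
4 126 49 [ 455.2 -228.4  104. ] r 117.4 ang 223.3
[ 457.42082728 -228.87737643  104.        ]
315 268 47.0 180.2
316 268 45.0 181.2
315 269 48.0 183.5
316 269 46.0 184.6
315 270 50.0 186.7
316 270 48.0 187.9
315 271 51.0 189.6
316 271 49.0 190.9
317 271 47.0 192.3
318 271 45.0 193.8
319 271 44.0 195.5
316 272 51.0 193.8
317 272 49.0 195.2
318 272 47.0 196.8
319 272 45.0 198.5
317 273 51.0 197.9
318 273 49.0 199.5
319 273 47.0 201.2
```

Emit:
drive_tool(xyz=[[0,1,0],[0.1,2,0],[0.1,2,0],[0.1,2,0],[0.1,2,0],[0.1,2,0],[0.1,2,0],[0.1,2,0]], turn=[[0,0,-0.5],[0,0,-1],[0,0,-1],[0,0,-1],[0,0,-1],[0,0,-1],[0,0,-1],[0,0,-1]], gripper=[0.39,0.39,0.39,0.39,0.39,0.39,0.39,0.39])

```text
time: 16.5
position: [462.2, -230.4, 66.0]
tool_rot: [-3.138, 0.002, 0.823]
wrist_force: [-10.4, 2.1, -0.0]
opening: 26.4
gripper_force: 4.5
```

```bash
python3 -c "
from h import *
grab('top','top5');s=readout.state();ax=np.array([540.6,-147.9]);q=s['position'][:2]-ax;print(np.degrees(np.arctan2(q[1],q[0]))%360-1.5,s['wrist_force'],abs(s['qvel']).max())
"; python3 m2.py 5 | grep platform
```

```text
224.9244085618647 [-10.35129875   2.78685857   0.35968835] 0.0021650106990946964
top platform n 919 slope x,y [0.0011 0.0009] z(130) 60.3 z(0) 60.2 res 2.62[ WARN:0@0.221] global loadsave.cpp:275 findDecoder imread_('pics/side5.png'): can't open/read file: check file path/integrity
```

```bash
python3 -c "
from h import *
print(close_job())"
```

```text
the job is handed in; nothing more can be done
None
```

The job is handed in: the platform measures level (slope about 0.001 rad) and the fingers are holding the lever still at about 0.68 rad past the first pin, inside the 0.585–0.8 rad window for the fourth click. That angle is from the camera and arm pose, since the fourth click's force drop was less clear than the third. No verdict came back.

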